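Set the pressing going and lay out the next wad for inspection

ROBOT

A 7-joint arm with a two-finger parallel gripper is mounted at the origin on a cart in front of the work surface, level with it; the furniture and walls round the work are solid. World frame = base frame: x ahead of the robot, y to its left, z up, the work surface at z = 0. Lengths are in m, angles in rad, forces in N, time in s.
With the tool pointing down it reaches from about 0.4 to 0.85 m from the base axis. Payload 6.9 kg.
Tool frame: the origin (TCP) lies midway between the tips of the shut fingers; the grasp point (between the pads) lies 19 mm behind it (grip_point_offset is the z of the grasp point in the tool frame, in m); z points along the fingers, y is the line along which they close (so a half turn about z gives the same grasp; the last joint's range is limited). The gripper opens to 85 mm and grips with 20 to 120 N. Pads are 22 mm wide; open, the fingers measure 114 mm over their backs; the gripper's body (76 mm by 85 mm) begins 54 mm behind the grasp point. The pads swing forward as they close: fully open they stand 13 mm farther back than shut.
Start: joints at [1.315, 0.507, -0.238, 1.5, 0.126, 1.149, -0.155], TCP at [0.221, -0.585, 0.231] pointing down, gripper open.
Joint ranges: [-3.08, 3.08], [-0.24, 2.05], [-1.43, 1.35], [0, 2.5], [-1.52, 4.66], [0.17, 1.96], [-2.89, 2.89]. Speed limits (rad/s): [2.39, 2.39, 3.14, 3.14, 3.14, 3.14, 3.14].

INTERFACE

Orientations are given as a rotation vector (axis times angle).
In Python, from plant import * gives the robot as it stands.
- The arm moves only by the tool servo_tool, never from a script. Its argument "moves" is a list of rows, each a list of 7 numbers: the shift along the tool's x, y, z in units of 80 cm (1.0 is 80 cm), then the turn, a rotation vector about the tool's x, y, z in units of pi/2 rad (1.0 is pi/2 rad), then the opening, from 0 (shut) to 1 (fully open). In form: [[dx, dy, dz, rx, ry, rz, claw], ...]. A call has 1 to 5 rows; each row is the pose to reach, as a shift and turn from the pose commanded when the call began, along the tool's axes at that moment; what a row does not reach only later rows make up. A row lasts 1/8 s, in which the tool goes at most 62.5 mm and 10.7 degrees, less where a joint would pass 70% of its speed; a pose out of reach is approached as far as the arm can. A call with a number of a shift or a turn outside -1 to 1 is refused whole. A call with a gripper value outside its range is refused whole. The fingers move at their own pace and stop on an object; "grip_force" is the grip in N (left out, the last holds). Time passes only in rows, so rows that repeat a pose let the fingers close. It gives the time, the measured TCP pose, the force, the opening and the grip force at its end, in the units of the state.
- read_state(): the state, without advancing time (a new reading comes with each control period).
- read_camera(name): name is "scene" or "top"; returns (picture, depth): 384x512x3 uint8, red, green, blue; 384x512 float32, m along the optical axis (not along the pixel's ray), 0 where there is no reading.
- camera_params(name): a dict with "vertical_fov" (degrees; the focal length in pixels is half the picture's height over the tangent of half this angle, whatever the lens; pixels are square), "cx", "cy" (the principal point, pixels), "T" (4x4, takes a point from camera to world coordinates). Camera axes: x right, y down, z forward; pixel columns grow to the right and rows downward; lengths in m; the calibration is good to about 2 mm. A picture is of the moment at which its call begins. camera_params takes no time and is no camera call.
- finish_job(): hands the job in; it is judged then, once.
Trained networks look in the newest picture that a camera, given by its name, has taken for a name from the list of things; names that differ only in an ending like _2 or _b are one class to them, and where a whole thing is asked for, a point or a joint stands for the part that bears it (a point fixed in the world has none). Each returns a list of dicts, best first, with "conf" (0 to 1); they miss things now and then, are a little off and sometimes report something else, mostly with a low value. They report only what shows in the picture. A call takes as long as a camera call. They do not tell look-alikes from the thing itself.
- find_in(camera, label): "point" ([column, row] in pixels, amid what is visible of it).
The state is a dict: "t": time; "joint_pos": joint angles; "joint_vel": joint speeds; "joint_efforts": joint torques, N m; "position": TCP position; "tcp_rot": TCP orientation; "wrist_force": force on the tool from outside, world axes, zero at the start; "moment": the same for the moment, N m; "width": opening from 0.0 (shut) to 1.0 (fully open); "gripper_force": force on a finger pad.
Only numpy, scipy, OpenCV 4.12 (cv2) and the standard library are available. Lean on these libraries where they do the work, as an engineer would, in place of code of your own. Each camera call takes 0.05 s, during which the arm holds its last target. There are 200 camera calls.

TASK

Set out the mending place on the green cutting mat. Take the orange brush off the wad of photo prints and lay it flat on the mat behind the pale pressing board (the side away from the robot), parallel to the board's long edge, about 2 cm from it and centred on it; move the black loupe from the board to stand upright in the middle of the photo wad; then lay the grey lead weight flat on the middle of the board, lengthwise along it; and stand the black-lidded paste jar on the mat midway between the board and the wad, which is the centre of the mat. Leave the board and the wad where they are, and do not disturb the red-lidded jar, the tub of cotton buds or the marker pen.

Things in the scene. Friction and masses are not known exactly. Their poses are not given: they have to be found in the camera images.
- mat: dark green cutting mat with pale grid lines, glued on a plywood base, fixed, 300 (x) x 500 (y) mm, together 16 mm thick. Origin: centre of its underside. Its x points away from the robot, y to the robot's left, turned by up to about 10 degrees. The board and the wad lie on it with their centres 140 mm left and right of its centre (either may be on either side), within 4 mm.
- board: plain pale beige pressing board, loose, 100 (x) x 130 (y, the long side) x 24 mm thick, flat top, lying on the mat. Origin: centre of its underside; x points away from the robot, z up. The loupe stands on it at the start.
- wad: wad of stuck photo prints with a colourful picture on top, loose, lying on the mat, about 100 (x) x 129 (y, the long side) mm; things rest on its top 26 mm above its underside (its curled corners look up to 5 mm higher). Origin: centre of its underside; x points away from the robot, z up. The brush lies across it at the start.
- brush: flat brush with orange handle, 199 mm long (x), 12 mm thick. Origin: middle of its length and width, on the underside. +x points to the bristles. The handle runs from x = -100 to x = 0 mm, 16 mm wide, its midline 1 mm to the -y side; from x = -5 to the bristle end at 95 mm treat it as 32 mm wide. Grip the handle about 30 mm from the origin (x = -30 mm). 35 g. Lies across the photo wad at the start, its underside on the wad's top.
- loupe: black stand loupe, a stout round cylinder of 43 mm diameter, 38 mm tall, 60 g. Origin: centre of its underside, z up. Stands on the pressing board at the start.
- weight: grey cloth-covered lead weight, a rounded bar 100 (x) x 44 (y) x 26 mm, about 0.6 kg (0.5 to 0.75). Origin: centre of its underside. Lies flat on the table beside the mat at the start. Grip across its 44 mm width.
- jar: small white paste jar with black lid, 49 mm diameter, 60 mm tall, about 140 g; the body below 48 mm height is what to grip. Origin: centre of its underside, z up. Stands on the table beside the mat at the start.
- red_jar: bystander: white jar with red lid, 55 mm diameter, 80 mm tall, behind the mat; leave it alone. Origin: centre of its underside.
- buds: bystander: round clear tub of pink cotton buds, 77 mm diameter, 80 mm tall, behind the mat; leave it alone. Origin: centre of its underside.
- marker: bystander: white marker pen with black cap, 135 mm long (y), 16 mm thick, lying behind the mat; leave it alone. Origin: middle of its length, on the underside.
Not all that is in view belongs to the job. What is shaped like the loupe but purple is not meant.

How it is judged:
At the end, for the whole second after the job is handed in: Brush flat behind board, gap 3 to 39 mm, centred to 20 mm, parallel to 0.2 rad; loupe upright on wad, centred to 15 mm; weight flat on board, centred to 12 mm, lengthwise to 0.17 rad; jar upright on mat, 18 mm in x, y of its centre; board, wad moved under 20 mm, bystanders 30; all at rest (x of brush in the frame of board between 0.069 and 0.105 m and y of brush in the frame of board between -0.02 and 0.02 m and z of brush in the frame of mat between 0.012 and 0.022 m and angle between the x axis of brush and the y axis of board, either way round below 0.2 rad and angle between each of brush, loupe, weight, jar's own z axis and vertical below 0.1 rad and horizontal distance between loupe and wad below 0.015 m and z of loupe in the frame of wad between 0.021 and 0.032 m and horizontal distance between weight and board below 0.012 m and z of weight in the frame of board between 0.02 and 0.029 m and angle between the x axis of weight and the y axis of board, either way round below 0.17 rad and x of jar in the frame of mat between -0.018 and 0.018 m and y of jar in the frame of mat between -0.018 and 0.018 m and z of jar in the frame of mat between 0.013 and 0.021 m and linear speed of each of brush, loupe, weight, jar, board, wad below 0.02 m/s and distance of each of board, wad from where it was at the start of the episode below 0.02 m and distance of each of red_jar, buds, marker from where it was at the start of the episode below 0.03 m); the robot touches nothing.
It fails at once if the pressing board or the photo wad is shifted by more than 30 mm (distance of any of board, wad from where it was at the start of the episode above 0.03 m).
It fails at once if a bystander (red-lidded jar, cotton buds, marker) is moved by more than 30 mm (distance of any of red_jar, buds, marker from where it was at the start of the episode above 0.03 m).
It also fails if it takes over 96 s, if anything falls off the work surface, if the arm or the gripper's body presses on something with over 40 N, if the wrist force passes 120 N, or if a joint passes its speed limit or range.

## Working session

There is one attempt and no reset: what is moved stays moved. The work goes in short steps, Python scripts to look and compute and a tool call to move; the robot and the scene stay as the last step left them, time stands still between calls to the robot, and variables do not carry over. Pictures are saved under pics/ and viewed, at most 14 in all, crops included, and the job is handed in when it is done.

Besides the shell and the picture viewer there is one more tool, called after "Request:" in YAML: its name, and indented under it one key for each argument. servo_tool: Moves the arm, as the interface text tells. Shifts and turns lie within -1 to 1; 1 stands for 80 cm of shift or pi/2 rad of turn. Its arguments: {"type":"object","properties":{"moves":{"type":"array"},"grip_force":{"type":"number"}},"required":["moves"]}

```bash
ls; mkdir -p pics
cat > h.py <<'E'
from plant import *
import numpy as np, cv2
from scipy.spatial.transform import Rotation as R
def cloud(name):
    im,d=read_camera(name); p=camera_params(name)
    f=im.shape[0]/2/np.tan(np.radians(p["vertical_fov"])/2)
    v,u=np.mgrid[:im.shape[0],:im.shape[1]]
    P=np.stack([(u-p["cx"])/f*d,(v-p["cy"])/f*d,d],-1)
    T=np.array(p["T"]); W=P@T[:3,:3].T+T[:3,3]; W[d==0]=np.nan
    return im,W
E
python3 - <<'E'
from h import *
for n in("scene","top"):
    im,W=cloud(n); cv2.imwrite(f"pics/{n}0.png",im[:,:,::-1])
    np.savez(f"{n}0.npz",im=im,W=W)
    print(n,camera_params(n)["cx"],camera_params(n)["cy"],camera_params(n)["vertical_fov"],np.round(np.array(camera_params(n)["T"]),3).tolist())
    for l in["mat","board","wad","brush","loupe","weight","jar","red_jar","buds","marker"]:
        for r in find_in(n,l)[:2]:
            c,q=map(int,map(round,r["point"])); print(l,c,q,round(r["conf"],2),np.round(W[q,c],3))
print(read_state())
E
```

```text
pics
scene 245.74663549766058 188.00815233658446 45.10282547174813 [[-0.794, -0.283, 0.539, -0.187], [-0.608, 0.354, -0.711, 0.984], [0.01, -0.892, -0.453, 0.681], [0.0, 0.0, 0.0, 1.0]]
board 218 160 0.4 [ 0.766 -0.114  0.05 ]
wad 295 192 0.61 [ 0.447 -0.1    0.036]
brush 278 186 0.77 [ 0.491 -0.073  0.053]
loupe 215 304 0.74 [0.31  0.429 0.034]
loupe 236 215 0.61 [0.465 0.165 0.069]
weight 186 271 0.71 [0.445 0.375 0.022]
jar 323 164 0.81 [ 0.485 -0.344  0.033]
jar 197 182 0.24 [0.756 0.003 0.014]
red_jar 223 163 0.79 [ 0.751 -0.123  0.039]
red_jar 164 187 0.62 [0.759 0.144 0.05 ]
buds 164 189 0.58 [0.764 0.14  0.041]
marker 199 183 0.49 [ 0.761 -0.012  0.003]
top 249.09634161432282 184.50392720579535 53.535042587761794 [[-0.075, -0.977, 0.201, 0.292], [-0.997, 0.074, -0.01, 0.011], [-0.006, -0.202, -0.979, 1.409], [0.0, 0.0, 0.0, 1.0]]
mat 248 212 0.85 [0.476 0.009 0.014]
board 205 208 0.81 [0.493 0.16  0.078]
wad 285 210 0.7 [ 0.47  -0.125  0.04 ]
brush 277 205 0.89 [ 0.488 -0.096  0.054]
loupe 138 264 0.61 [0.318 0.413 0.03 ]
weight 154 227 0.85 [0.446 0.354 0.027]
jar 350 202 0.
[... 225 characters left out ...]
.31449816,  0.5074877 , -0.23760412,  1.5001934 ,  0.1256768 ,
        1.14889691, -0.15480059]), 'joint_vel': array([-1.28533722e-03, -4.73581788e-04, -1.71848001e-04,  6.51631515e-04,
       -1.51372263e-03, -6.13297968e-05,  2.32592120e-04]), 'joint_efforts': array([-1.22960596e-04, -6.20359612e+01, -2.18468405e+00, -2.49953216e+01,
        1.39190251e-02,  2.33706931e-03, -1.77282845e-05]), 'position': array([ 0.22120593, -0.58453714,  0.23128503]), 'tcp_rot': array([-3.09032191e+00, -5.65165896e-01, -4.71891243e-05]), 'wrist_force': array([ 0.26467965,  0.39956846, -0.10207073]), 'moment': array([ 0.01313808, -0.00150602,  0.02582796]), 'gripper_force': 0.0, 'width': 0.9999750984565868}
```

Run:
```python
import cv2
a=cv2.imread("pics/top0.png"); cv2.imwrite("pics/top0c.png",cv2.resize(a[100:300,110:376],None,fx=3,fy=3,interpolation=cv2.INTER_CUBIC))
a=cv2.imread("pics/scene0.png"); cv2.imwrite("pics/scene0c.png",cv2.resize(a[130:330,110:376],None,fx=3,fy=3,interpolation=cv2.INTER_CUBIC))
```

```text
(no output)
```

View pics/top0c.png

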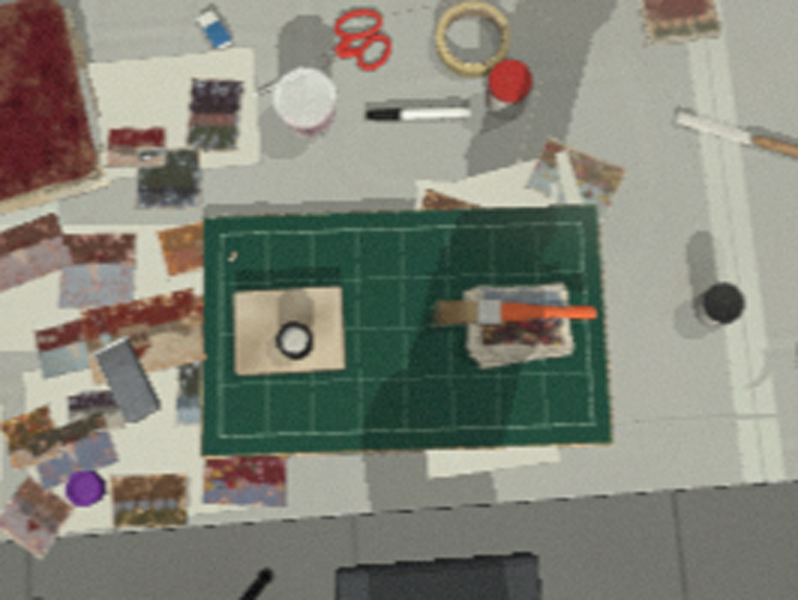

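View pics/scene0c.png

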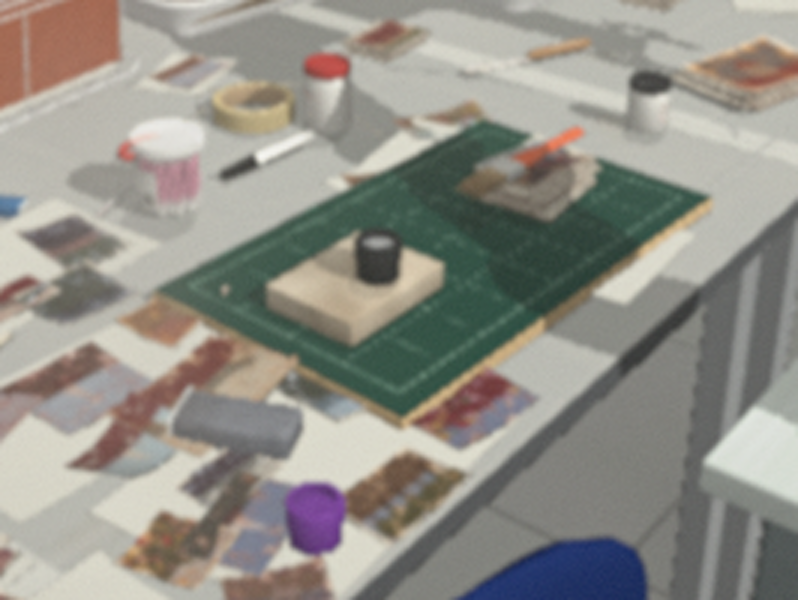

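Top crop: the black loupe stands on the pale board at full-picture pixel (208,213). The purple look-alike is on the table at (138,263) and is not meant. The weight is at (153,227), brush on wad at (283,205), and black-lidded jar at (351,201).

Run:
```python
import numpy as np,cv2
d=np.load("top0.npz"); im=d["im"]; W=d["W"]
hsv=cv2.cvtColor(im,cv2.COLOR_RGB2HSV).astype(int); H,S,V=[hsv[...,i] for i in range(3)]
X,Y,Z=W[...,0],W[...,1],W[...,2]
def rep(n,m):
    m=m&np.isfinite(Z)
    k=cv2.connectedComponentsWithStats(m.astype(np.uint8)); i=1+np.argmax(k[2][1:,4]); m=k[1]==i
    P=W[m]; (c,s,a)=cv2.minAreaRect((P[:,:2]*1000).astype(np.float32)); q=np.cov(P[:,:2].T); w,v=np.linalg.eigh(q)
    print(n,m.sum(),"rect c",np.round(c,1),"size",np.round(s,1),"ang",round(a,1),"mean",np.round(P.mean(0)*1000,1),"zmed",round(np.median(P[:,2])*1000,1),"zmax",round(np.percentile(P[:,2],98)*1000,1),"axis deg",round(np.degrees(np.arctan2(v[1,1],v[0,1])),1))
def box(x0,x1,y0,y1): return (X>x0)&(X<x1)&(Y>y0)&(Y<y1)
g=(H>60)&(H<95)&(S>100)
m=cv2.morphologyEx((g&box(.2,.75,-.35,.35)).astype(np.uint8),cv2.MORPH_CLOSE,np.ones((9,9)))>0
rep("mat",(m|(box(.38,.58,-.2,.24)))&box(.2,.75,-.35,.35))
bd=box(.38,.62,.05,.26)
rep("board",bd&(Z>.03)); rep("boardtop",bd&(Z>.033)&(Z<.05)); rep("loupe",bd&(Z>.06)); rep("loupetop",bd&(Z>.07))
wd=box(.38,.62,-.26,-.03)
org=(S>150)&(H<18)&(V>120)
rep("wad",wd&(Z>.03)&(Z<.05)); rep("wadbrush",wd&(Z>.03))
rep("handle",org&box(.4,.6,-.3,0)&(Z>.03)); rep("brush",box(.4,.6,-.3,0)&(Z>.047))
rep("brush2",box(.4,.6,-.3,0)&(Z>.049))
rep("weight",box(.35,.55,.26,.45)&(Z>.013)); rep("jar",box(.4,.56,-.45,-.28)&(Z>.02)); rep("lid",box(.4,.56,-.45,-.28)&(Z>.05))
for x in (.36,.3): pass
```

```text
mat 9965 rect c [490.4  23.2] size [489.9 292.3] ang 87.6 mean [481.5  30.6  21.1] zmed 16.5 zmax 55.1 axis deg 83.4
board 986 rect c [493.5 159.8] size [129.8 100.7] ang 89.8 mean [492.2 159.3  43.8] zmed 40.1 zmax 78.3 axis deg 87.6
boardtop 851 rect c [493.5 159.9] size [129.6 100.5] ang 89.7 mean [494.7 161.1  39.6] zmed 39.6 zmax 45.3 axis deg 90.0
loupe 124 rect c [474.9 149.9] size [41.7 39.6] ang 41.3 mean [475.2 150.2  73.5] zmed 73.7 zmax 81.9 axis deg -138.9
loupetop 93 rect c [474.9 149.9] size [41.7 39.6] ang 41.3 mean [475.5 150.1  75.6] zmed 75.2 zmax 82.2 axis deg 72.2
wad 595 rect c [ 483.  -120.3] size [ 86.4 132.4] ang 0.0 mean [ 478.2 -119.5   42. ] zmed 42.3 zmax 48.7 axis deg 97.5
wadbrush 877 rect c [ 483. -120.] size [ 86.4 177.1] ang 0.0 mean [ 483.  -114.6   45.6] zmed 44.6 zmax 58.0 axis deg 87.2
handle 133 rect c [ 489.1 -152.1] size [111.4  19.9] ang 84.2 mean [ 490.  -146.7   53.2] zmed 53.4 zmax 58.7 axis deg 85.5
brush 306 rect c [ 494.6 -115. ] size [187.2  32.9] ang 88.6 mean [ 493.4 -103.4   53. ] zmed 53.1 zmax 59.5 axis deg 85.7
brush2 275 rect c [ 492.6 -116.8] size [183.9  26.3] ang 85.6 mean [ 493.2 -103.6   53.6] zmed 53.4 zmax 59.6 axis deg 85.7
weight 406 rect c [473.2 376. ] size [154.4  53.9] ang 23.5 mean [459.2 366.1  23.6] zmed 24.3 zmax 30.9 axis deg -153.5
jar 177 rect c [ 484.  -363.8] size [46.  46.7] ang 27.9 mean [ 482.5 -360.8   55. ] zmed 58.7 zmax 64.4 axis deg 124.5
lid 147 rect c [ 484.3 -364.5] size [46.1 44.7] ang 24.3 mean [ 484.  -363.5   59.3] zmed 59.5 zmax 64.5 axis deg 140.7
```

```bash
cat >> h.py <<'E'
def rep(n,W,m):
    m=m&np.isfinite(W[...,2])
    k=cv2.connectedComponentsWithStats(m.astype(np.uint8)); m=k[1]==1+np.argmax(k[2][1:,4])
    P=W[m]; c,s,a=cv2.minAreaRect((P[:,:2]*1000).astype(np.float32)); w,v=np.linalg.eigh(np.cov(P[:,:2].T))
    print(n,m.sum(),"c",np.round(c,1),"size",np.round(s,1),"ang",round(a,1),"mean",np.round(P.mean(0)*1000,1),"axis",round(np.degrees(np.arctan2(v[1,1],v[0,1]))%180,1))
def box(W,x0,x1,y0,y1): X,Y=W[...,0],W[...,1]; return (X>x0)&(X<x1)&(Y>y0)&(Y<y1)
def go(x,y,z,yaw):
    "tool-frame row to a world pose, tool down, tool x at yaw degrees"
    s=read_state(); R0=R.from_rotvec(s["tcp_rot"]); c,n=np.cos(np.radians(yaw)),np.sin(np.radians(yaw))
    R1=R.from_matrix(np.array([[c,n,0],[n,-c,0],[0,0,-1]]))
    sh=R0.inv().apply(np.array([x,y,z])-s["position"])/.8
    print("t",s["t"],"pos",np.round(s["position"],4),"w",round(s["width"],3),"row",np.round(np.r_[sh,(R0.inv()*R1).as_rotvec()/(np.pi/2)],4).tolist())
E
python3 - <<'E'
from h import *
d=np.load("top0.npz"); im=d["im"]; W=d["W"]; Z=W[...,2]
hsv=cv2.cvtColor(im,cv2.COLOR_RGB2HSV).astype(int); S=hsv[...,1];Hh=hsv[...,0]
g=(Hh>60)&(Hh<95)&(S>90)
rep("weight",W,box(W,.36,.54,.28,.45)&(Z>.017)); rep("weight colour",W,box(W,.36,.54,.28,.45)&(Z>.012)&(S<45)&(hsv[...,2]<170))
rep("wad",W,box(W,.4,.56,-.22,-.02)&(Z>.022)&(Z<.048)&~g)
wb=box(W,.4,.56,-.26,-.01)&(Z>.022)&~g; rep("wad+brush",W,wb)
P=W[wb]; 
for y in(-.08,-.1,-.12,-.14,-.16): q=P[abs(P[:,1]-y)<.008]; print(y,q[:,0].min(),q[:,0].max())
m=box(W,.38,.6,.05,.26)&(Z>.03)&(Z<.05); P=W[m]
for y in(.11,.14,.17,.2): q=P[abs(P[:,1]-y)<.01]; print("board",y,q[:,0].min(),q[:,0].max())
gm=g&box(W,.2,.75,-.35,.35); P=W[gm]
for y in(-.15,0,.2): q=P[abs(P[:,1]-y)<.01]; print("mat",y,q[:,0].min(),q[:,0].max())
for x in(.4,.45,.6): q=P[abs(P[:,0]-x)<.01]; print("mat",x,q[:,1].min(),q[:,1].max())
go(.49,-.143,.13,86)
E
```

```text
weight 342 c [452.1 362.8] size [105.2  46.4] ang 23.5 mean [449.3 360.8  25. ] axis 23.9
weight colour 345 c [456. 365.] size [114.5  49.5] ang 21.7 mean [448.3 360.6  24.6] axis 25.4
wad 400 c [ 460.3 -118.1] size [ 46.4 128.1] ang 0.2 mean [ 461.  -117.4   40.9] axis 89.9
wad+brush 917 c [ 482.6 -111.5] size [ 90.4 194.6] ang 2.1 mean [ 483.  -112.7   45.4] axis 85.5
-0.08 0.43833292949485964 0.5249552927791673
-0.1 0.43706169532235495 0.5232024972789567
-0.12 0.44134479104928925 0.5215574646286039
-0.14 0.4410456554944737 0.5250540948468205
-0.16 0.4397646225174127 0.5294575257117321
board 0.11 0.44344604840784796 0.5398404680865894
board 0.14 0.44303074495246964 0.5437816759873091
board 0.17 0.44479951486606595 0.5429450456664906
board 0.2 0.4442363551514561 0.5435820392956767
mat -0.15 0.3392938387475453 0.6007697677435269
mat 0 0.34347192285783634 0.6321899677605868
mat 0.2 0.3515073803227414 0.642940397425406
mat 0.4 -0.21617280767411232 0.2710447477838311
mat 0.45 -0.21774269950220035 0.2691419432509391
mat 0.6 -0.18391347175937522 0.2638366594937015
t 1.1 pos [ 0.2212 -0.5845  0.2313] w 1.0 row [0.5096, -0.3973, 0.1266, 0.0, -0.0, -0.7252]
```

Request:
servo_tool:
  moves:
    - [0.51,-0.397,0.1,0,0,-0.725,0.6]
    - [0.51,-0.397,0.1,0,0,-0.725,0.6]
    - [0.51,-0.397,0.1,0,0,-0.725,0.6]
    - [0.51,-0.397,0.1,0,0,-0.725,0.6]
    - [0.51,-0.397,0.1,0,0,-0.725,0.6]

```text
t: 1.72
position: [0.3829, -0.3193, 0.1836]
tcp_rot: [2.495, 1.907, 0.0]
wrist_force: [0.6, -0.8, -0.7]
width: 0.6
gripper_force: 0.0
```

```bash
python3 -c "
from h import *
go(.49,-.143,.11,86)"
```

```text
t 1.725 pos [ 0.3829 -0.3193  0.1836] w 0.6 row [0.2479, 0.0713, 0.0919, 0.0006, 0.0004, -0.1247]
```

Request:
servo_tool:
  moves:
    - [0.248,0.071,0.08,0,0,-0.125,0.5]
    - [0.248,0.071,0.08,0,0,-0.125,0.5]
    - [0.248,0.071,0.08,0,0,-0.125,0.5]
    - [0.248,0.071,0.08,0,0,-0.125,0.5]
    - [0.248,0.071,0.08,0,0,-0.125,0.5]

```text
t: 2.35
position: [0.4909, -0.1423, 0.1191]
tcp_rot: [-2.297, -2.141, -0.001]
wrist_force: [-0.8, 0.9, 0.7]
width: 0.503
gripper_force: 0.0
```

Run:
```python
from h import *
go(.49,-.143,.046,86)
im,W=cloud("scene"); cv2.imwrite("pics/s1.png",cv2.resize(im[130:260,200:370,::-1],None,fx=4,fy=4,interpolation=cv2.INTER_CUBIC))
```

```text
t 2.35 pos [ 0.4909 -0.1423  0.1191] w 0.503 row [-0.0011, -0.001, 0.0914, -0.0001, -0.0009, -0.0003]
```

View pics/s1.png

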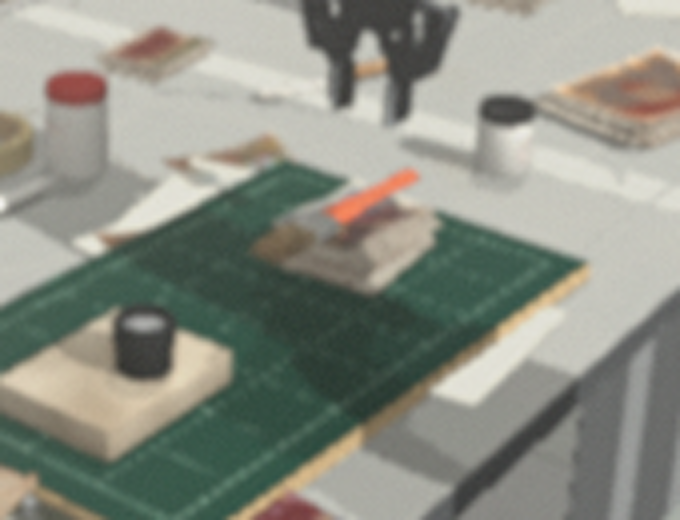

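The gripper hangs over the orange handle (crop fingers about (370,105), handle (375,195)). Descending to grip.

Request:
servo_tool:
  moves:
    - [-0.001,-0.001,0.05,0,0,0,0.45]
    - [-0.001,-0.001,0.08,0,0,0,0.45]
    - [-0.001,-0.001,0.092,0,0,0,0.45]
    - [-0.001,-0.001,0.092,0,0,0,0.45]
    - [-0.001,-0.001,0.092,0,0,0,0.0]
  grip_force: 40

```text
t: 3.02
position: [0.4896, -0.1462, 0.0469]
tcp_rot: [2.303, 2.135, 0.001]
wrist_force: [0.5, -0.5, 0.0]
width: 0.248
gripper_force: 0.0
```

Request:
servo_tool:
  moves:
    - [0,0,0,0,0,0,0]
    - [0,0,0,0,0,0,0]
    - [0,0,0,0,0,0,0]

```text
t: 3.4
position: [0.4897, -0.1461, 0.0468]
tcp_rot: [2.302, 2.135, 0.001]
wrist_force: [-0.5, -1.2, 6.9]
width: 0.171
gripper_force: 42.0
```

Request:
servo_tool:
  moves:
    - [0,0,-0.07,0,0,0,0]
    - [0.02,0.02,-0.12,0,0,-0.04,0]
    - [0.09,0.06,-0.12,0,0,-0.044,0]
    - [0.16,0.09,-0.12,0,0,-0.044,0]
    - [0.23,0.1,-0.12,0,0,-0.044,0]

```text
t: 4.03
position: [0.584, 0.0335, 0.1421]
tcp_rot: [2.229, 2.213, 0.002]
wrist_force: [0.4, -0.3, -0.2]
width: 0.172
gripper_force: 41.2
```

```bash
python3 -c "
from h import *
go(.583,.127,.08,90)"
```

```text
t 4.025 pos [0.584  0.0335 0.1421] w 0.172 row [0.1168, -0.0021, 0.0777, 0.0008, -0.0003, -0.0044]
```

Request:
servo_tool:
  moves:
    - [0.06,-0.002,0.05,0,0,-0.004,0]
    - [0.117,-0.002,0.08,0,0,-0.004,0]
    - [0.117,-0.002,0.08,0,0,-0.004,0]
    - [0.117,-0.002,0.08,0,0,-0.004,0]

```text
t: 4.53
position: [0.5816, 0.1249, 0.078]
tcp_rot: [2.221, 2.222, -0.001]
wrist_force: [0.5, 0.4, 1.1]
width: 0.168
gripper_force: 41.2
```

Run:
```python
from h import *
go(.583,.127,.0225,90)
im,W=cloud("top"); Z=W[...,2]; hsv=cv2.cvtColor(im,cv2.COLOR_RGB2HSV).astype(int)
cv2.imwrite("pics/t2.png",cv2.resize(im[130:260,170:340,::-1],None,fx=4,fy=4,interpolation=cv2.INTER_CUBIC))
b=box(W,.54,.63,0,.3); g=(hsv[...,0]>60)&(hsv[...,0]<95)&(hsv[...,1]>90)
rep("brush",W,b&(Z>.045)&(Z<.1)); 
rep("orange",W,b&(hsv[...,0]<18)&(hsv[...,1]>150)&(Z>.04))
im,W=cloud("scene"); cv2.imwrite("pics/s2.png",cv2.resize(im[130:260,150:320,::-1],None,fx=4,fy=4,interpolation=cv2.INTER_CUBIC))
```

```text
t 4.525 pos [0.5816 0.1249 0.078 ] w 0.168 row [0.0026, 0.0017, 0.0693, -0.0001, 0.0004, 0.0003]
brush 195 c [580.6 203.8] size [ 31.3 103. ] ang 3.6 mean [579.5 207.1  83.1] axis 87.9
orange 19 c [573.9 165.6] size [25.4 12.8] ang 52.6 mean [575.7 165.7  84.9] axis 61.4
```

View pics/t2.png

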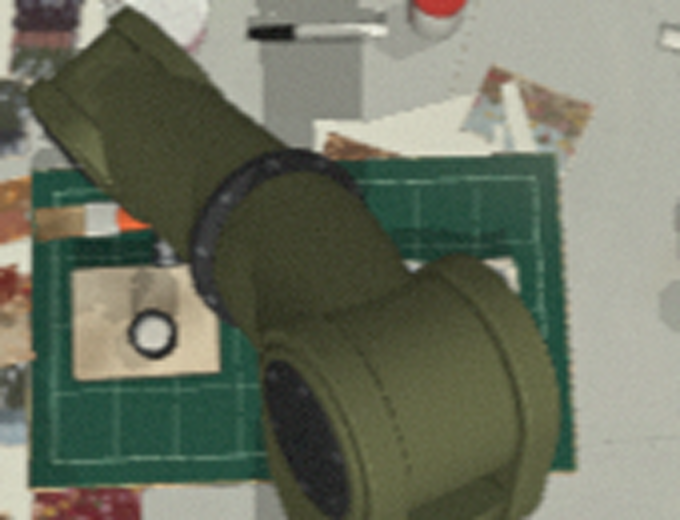

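View pics/s2.png

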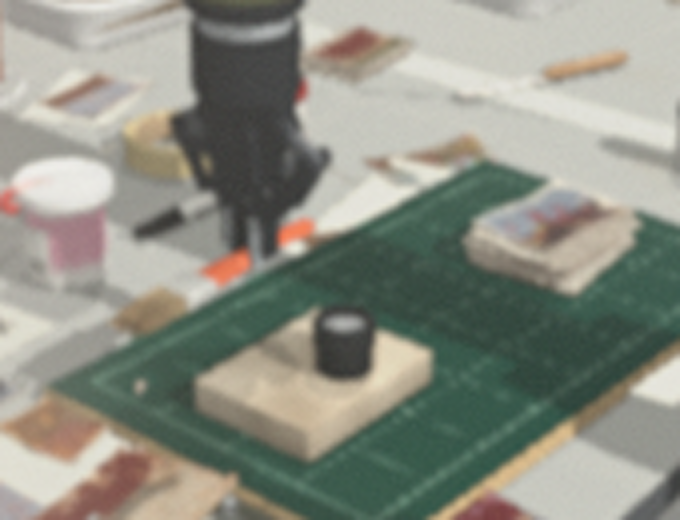

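The brush is held level, bristles at top crop (60,222), parallel to the board edge. Lowering and releasing with a small opening.

Request:
servo_tool:
  moves:
    - [0,0.002,0.045,0,0,0,0]
    - [0,0.002,0.066,0,0,0,0]
    - [0,0.002,0.07,0,0,0,0]
    - [0,0.002,0.07,0,0,0,0]

```text
t: 5.12
position: [0.5836, 0.1253, 0.0225]
tcp_rot: [2.222, 2.221, 0.001]
wrist_force: [0.4, -0.2, 0.6]
width: 0.174
gripper_force: 41.2
```

Not yet in contact; lower slightly, then open a little and rise.

Request:
servo_tool:
  moves:
    - [0,0,0.001,0,0,0,0]
    - [0,0,0.001,0,0,0,0]
    - [0,0,0.001,0,0,0,0.35]
    - [0,0,0.001,0,0,0,0.35]
    - [0,0,0.001,0,0,0,0.35]

```text
t: 5.75
position: [0.5832, 0.1254, 0.0212]
tcp_rot: [2.221, 2.222, 0.0]
wrist_force: [-0.3, -0.3, 0.2]
width: 0.35
gripper_force: 0.0
```

Request:
servo_tool:
  moves:
    - [0,0,-0.02,0,0,0,0.35]
    - [0,0,-0.08,0,0,0,0.35]
    - [0,-0.06,-0.12,0,0,0,0.8]
    - [0.02,-0.13,-0.12,0,0,0,0.8]
    - [0.03,-0.137,-0.12,0,0,0,0.8]

```text
t: 6.38
position: [0.47, 0.1498, 0.1187]
tcp_rot: [2.217, 2.225, -0.002]
wrist_force: [0.6, -0.5, -0.7]
width: 0.796
gripper_force: 0.0
```

Run:
```python
from h import *
go(.475,.150,.046,90)
```

```text
t 6.375 pos [0.47   0.1498 0.1187] w 0.796 row [0.0003, 0.0063, 0.0908, -0.0003, 0.0009, 0.0021]
```

Request:
servo_tool:
  moves:
    - [0,0.006,0.05,0,0,0,0.8]
    - [0,0.006,0.085,0,0,0,0.8]
    - [0,0.006,0.09,0,0,0,0.8]
    - [0,0.006,0.09,0,0,0,0.8]
    - [0,0.006,0.09,0,0,0,0.4]
  grip_force: 40

```text
t: 7.0
position: [0.4793, 0.1497, 0.0462]
tcp_rot: [2.221, 2.221, 0.003]
wrist_force: [-0.4, -0.3, 0.4]
width: 0.605
gripper_force: 0.0
```

Request:
servo_tool:
  moves:
    - [0,0,0,0,0,0,0.3]
    - [0,0,0,0,0,0,0.3]
    - [0,0,0,0,0,0,0.3]
    - [0,0,0,0,0,0,0.3]

```text
t: 7.5
position: [0.479, 0.1495, 0.0464]
tcp_rot: [2.221, 2.221, 0.003]
wrist_force: [-1.0, -1.0, 6.2]
width: 0.479
gripper_force: 39.8
```

Run:
```python
from h import *
go(.484,-.119,.15,90)
```

```text
t 7.5 pos [0.479  0.1495 0.0464] w 0.479 row [-0.3356, 0.0065, -0.1296, 0.0013, -0.0002, 0.0]
```

Request:
servo_tool:
  moves:
    - [0,0,-0.07,0,0,0,0.3]
    - [0,0,-0.13,0,0,0,0.3]
    - [-0.07,0.006,-0.13,0,0,0,0.3]

```text
t: 7.88
position: [0.4857, 0.0981, 0.1538]
tcp_rot: [2.211, 2.227, 0.015]
wrist_force: [0.7, -1.0, -1.8]
width: 0.472
gripper_force: 40.9
```

Run:
```python
from h import *
im,W=cloud("scene"); Z=W[...,2]; hsv=cv2.cvtColor(im,cv2.COLOR_RGB2HSV).astype(int); g=(hsv[...,0]>60)&(hsv[...,0]<95)&(hsv[...,1]>90)
rep("wad",W,box(W,.4,.56,-.22,-.02)&(Z>.022)&(Z<.06)&~g)
rep("board",W,box(W,.4,.6,.05,.26)&(Z>.03)&(Z<.06)&~g)
rep("brush",W,box(W,.56,.63,.03,.28)&(Z>.021)&(Z<.06))
im,W=cloud("top"); Z=W[...,2]; hsv=cv2.cvtColor(im,cv2.COLOR_RGB2HSV).astype(int); g=(hsv[...,0]>60)&(hsv[...,0]<95)&(hsv[...,1]>90)
rep("wad top",W,box(W,.4,.56,-.22,-.02)&(Z>.022)&(Z<.06)&~g)
cv2.imwrite("pics/t3.png",cv2.resize(im[130:260,170:340,::-1],None,fx=4,fy=4,interpolation=cv2.INTER_CUBIC))
go(.484,-.119,.15,90)
```

```text
wad 664 c [ 483.7 -115.4] size [ 89.2 130.7] ang 0.4 mean [ 478.2 -105.5   37.5] axis 85.2
board 1046 c [493.6 162. ] size [136.9 104. ] ang 89.9 mean [489.9 168.9  36.9] axis 87.5
brush 273 c [584.1 157.5] size [ 30.7 188.1] ang 0.6 mean [581.  177.3  24.1] axis 89.6
wad top 727 c [ 482.7 -118.2] size [ 91.1 124.1] ang 3.1 mean [ 484.6 -121.4   42. ] axis 75.5
t 7.975 pos [0.484  0.0867 0.15  ] w 0.476 row [-0.2571, 0.002, 0.0011, 0.0008, 0.0028, -0.0049]
```

View pics/t3.png

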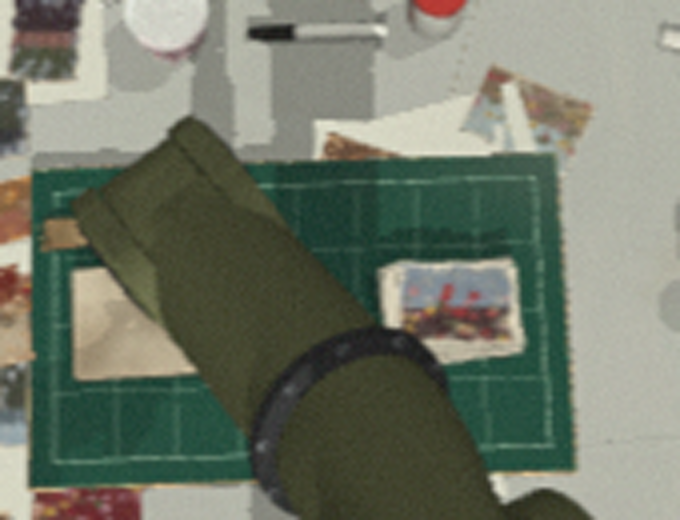

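The wad is unobstructed now, at crop (450,308), centre about (0.484, -0.118). Carrying the loupe there.

Request:
servo_tool:
  moves:
    - [-0.07,0.001,0,0,0,-0.005,0.3]
    - [-0.14,0.001,0,0,0,-0.005,0.3]
    - [-0.21,0.001,0,0,0,-0.005,0.3]
    - [-0.257,0.001,0.04,0,0,-0.005,0.3]
    - [-0.257,0.001,0.09,0,0,-0.005,0.3]

```text
t: 8.6
position: [0.4842, -0.1169, 0.077]
tcp_rot: [2.218, 2.22, -0.001]
wrist_force: [0.7, -0.1, -1.3]
width: 0.477
gripper_force: 40.9
```

Request:
servo_tool:
  moves:
    - [0,0,0,0,0,0,0.3]
    - [0,0,0,0,0,0,0.3]

```text
t: 8.85
position: [0.4847, -0.1115, 0.0783]
tcp_rot: [2.211, 2.231, 0.001]
wrist_force: [-0.1, 0.5, -1.0]
width: 0.475
gripper_force: 40.9
```

Run:
```python
from h import *
go(.484,-.118,.0495,90)
```

```text
t 8.85 pos [ 0.4847 -0.1115  0.0783] w 0.475 row [-0.0081, -0.001, 0.036, 0.0007, -0.0001, 0.0059]
```

Request:
servo_tool:
  moves:
    - [-0.008,-0.001,0.02,0,0,0.005,0.3]
    - [-0.008,-0.001,0.032,0,0,0.005,0.3]
    - [-0.008,-0.001,0.036,0,0,0.005,0.3]
    - [-0.008,-0.001,0.036,0,0,0.005,0.3]

```text
t: 9.35
position: [0.4828, -0.1188, 0.0488]
tcp_rot: [2.221, 2.222, -0.002]
wrist_force: [-4.3, -0.4, 9.1]
width: 0.477
gripper_force: 41.8
```

Request:
servo_tool:
  moves:
    - [0,0,-0.001,0,0,0,0.6]
    - [0,0,-0.001,0,0,0,0.8]
    - [0,0,-0.001,0,0,0,0.8]
    - [0,0,-0.03,0,0,0,0.8]
    - [0,0,-0.09,0,0,0,0.8]

```text
t: 9.98
position: [0.4821, -0.1184, 0.1196]
tcp_rot: [-2.218, -2.219, 0.003]
wrist_force: [0.4, -0.8, -0.7]
width: 0.796
gripper_force: 0.0
```

Run:
```python
from h import *
go(.4495,.361,.15,24.5)
print(read_state()["wrist_force"])
im,W=cloud("scene"); Z=W[...,2]; 
rep("loupe",W,box(W,.4,.56,-.2,-.04)&(Z>.06)&(Z<.09))
```

```text
t 9.975 pos [ 0.4821 -0.1184  0.1196] w 0.796 row [0.5993, -0.0405, -0.0369, -0.0028, 0.0006, 0.7282]
[ 0.35357715 -0.81602969 -0.72410628]
loupe 134 c [ 483.8 -112.4] size [39.4 47. ] ang 59.6 mean [ 479.2 -110.5   71.8] axis 128.8
```

Request:
servo_tool:
  moves:
    - [0.6,-0.04,-0.05,0,0,0.728,0.8]
    - [0.6,-0.04,-0.05,0,0,0.728,0.8]
    - [0.6,-0.04,-0.05,0,0,0.728,0.8]
    - [0.6,-0.04,-0.05,0,0,0.728,0.8]
    - [0.6,-0.04,-0.05,0,0,0.728,0.8]

```text
t: 10.65
position: [0.4627, 0.191, 0.1461]
tcp_rot: [2.984, 0.982, 0.001]
wrist_force: [1.2, -0.2, 0.3]
width: 0.799
gripper_force: 0.0
```

Run:
```python
from h import *
go(.4495,.361,.12,24.5)
im,W=cloud("top"); Z=W[...,2]; hsv=cv2.cvtColor(im,cv2.COLOR_RGB2HSV).astype(int)
for t in(.017,.02): rep("weight",W,box(W,.37,.53,.29,.43)&(Z>t)&(Z<.05))
```

```text
t 10.65 pos [0.4627 0.191  0.1461] w 0.799 row [0.1129, -0.1808, 0.0326, 0.0002, -0.0003, 0.1326]
weight 343 c [449.1 361.8] size [100.6  46.1] ang 24.0 mean [449.  360.4  25.1] axis 24.0
weight 324 c [449.3 361.2] size [100.6  44.8] ang 24.0 mean [449.  360.4  25.5] axis 24.2
```

Weight at (0.449, 0.361), axis 24°, size 100 × 45 as stated.

Request:
servo_tool:
  moves:
    - [0.113,-0.181,0.03,0,0,0.135,0.9]
    - [0.113,-0.181,0.03,0,0,0.135,0.9]
    - [0.113,-0.181,0.03,0,0,0.135,0.9]
    - [0.113,-0.181,0.03,0,0,0.135,0.9]
    - [0.113,-0.181,0.03,0,0,0.135,0.9]

```text
t: 11.32
position: [0.4485, 0.3583, 0.1215]
tcp_rot: [3.068, 0.671, -0.001]
wrist_force: [-0.3, -0.4, -0.4]
width: 0.901
gripper_force: 0.0
```

Run:
```python
from h import *
go(.449,.361,.003,24)
```

```text
t 11.325 pos [0.4485 0.3583 0.1215] w 0.901 row [0.0021, -0.003, 0.1481, 0.0006, 0.0006, 0.0075]
```

Request:
servo_tool:
  moves:
    - [0.002,-0.003,0.07,0,0,0.007,0.85]
    - [0.002,-0.003,0.12,0,0,0.007,0.8]
    - [0.002,-0.003,0.145,0,0,0.007,0.8]
    - [0.002,-0.003,0.148,0,0,0.007,0.8]
    - [0.002,-0.003,0.148,0,0,0.007,0.6]
  grip_force: 80

```text
t: 11.95
position: [0.4498, 0.3614, 0.0044]
tcp_rot: [-3.073, -0.652, -0.001]
wrist_force: [-0.9, -0.3, 0.7]
width: 0.607
gripper_force: 0.0
```

Request:
servo_tool:
  moves:
    - [0,0,0,0,0,0,0.3]
    - [0,0,0,0,0,0,0.3]
    - [0,0,0,0,0,0,0.3]
    - [0,0,0,0,0,0,0.3]

```text
t: 12.45
position: [0.4499, 0.362, 0.0052]
tcp_rot: [-3.073, -0.653, -0.004]
wrist_force: [-0.3, -2.0, 7.7]
width: 0.506
gripper_force: 83.8
```

Request:
servo_tool:
  moves:
    - [0,0,-0.03,0,0,0,0.3]
    - [0,0,-0.08,0,0,0,0.3]
    - [0,0,-0.12,0,0,0,0.3]
    - [0,0,-0.12,0,0,0,0.3]

```text
t: 12.95
position: [0.45, 0.3629, 0.1019]
tcp_rot: [-3.071, -0.653, -0.007]
wrist_force: [0.6, 1.2, -6.9]
width: 0.51
gripper_force: 83.7
```

Run:
```python
from h import *
go(.4935,.161,.10,90)
```

```text
t 12.95 pos [0.45   0.3629 0.1019] w 0.51 row [-0.053, 0.2527, 0.0018, 0.001, -0.0031, -0.7333]
```

Request:
servo_tool:
  moves:
    - [-0.053,0.253,-0.01,0,0,-0.733,0.3]
    - [-0.053,0.253,-0.01,0,0,-0.733,0.3]
    - [-0.053,0.253,-0.01,0,0,-0.733,0.3]
    - [-0.053,0.253,-0.01,0,0,-0.733,0.3]
    - [-0.053,0.253,-0.01,0,0,-0.733,0.3]

```text
t: 13.58
position: [0.4922, 0.1563, 0.1058]
tcp_rot: [-2.444, -1.973, 0.005]
wrist_force: [-0.7, 1.5, -5.9]
width: 0.506
gripper_force: 84.0
```

Run:
```python
from h import *
go(.4935,.161,.07,90)
```

```text
t 13.575 pos [0.4922 0.1563 0.1058] w 0.506 row [0.0063, 0.0005, 0.0448, -0.0016, 0.0015, -0.1353]
```

Request:
servo_tool:
  moves:
    - [0.005,0,0.03,0,0,-0.135,0.3]
    - [0.005,0,0.045,0,0,-0.135,0.3]
    - [0.005,0,0.045,0,0,-0.135,0.3]
    - [0.005,0,0.045,0,0,-0.135,0.3]

```text
t: 14.08
position: [0.4935, 0.1641, 0.0717]
tcp_rot: [-2.226, -2.217, 0.0]
wrist_force: [-0.2, 0.1, -6.1]
width: 0.513
gripper_force: 83.7
```

Run:
```python
from h import *
go(.4935,.161,.046,90)
im,W=cloud("scene"); Z=W[...,2]
cv2.imwrite("pics/s4.png",cv2.resize(im[130:260,150:320,::-1],None,fx=4,fy=4,interpolation=cv2.INTER_CUBIC))
```

```text
t 14.075 pos [0.4935 0.1641 0.0717] w 0.513 row [-0.0038, 0.0001, 0.0321, -0.0, 0.0, -0.0026]
```

View pics/s4.png

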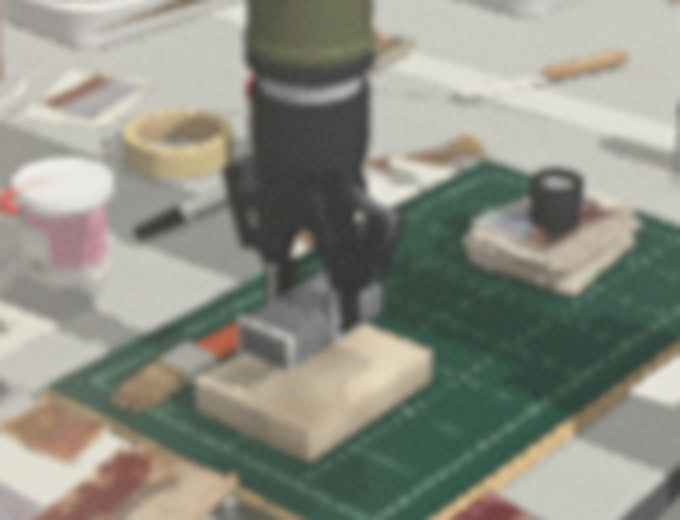

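The weight is held level over the board, crop (300,330). The loupe stands on the wad at (557,200) and the brush lies behind the board. Lowering.

Request:
servo_tool:
  moves:
    - [-0.003,0,0.018,0,0,-0.002,0.3]
    - [-0.003,0,0.028,0,0,-0.002,0.3]
    - [-0.003,0,0.032,0,0,-0.002,0.3]
    - [-0.003,0,0.032,0,0,-0.002,0.3]

```text
t: 14.62
position: [0.4934, 0.1616, 0.0458]
tcp_rot: [-2.22, -2.223, 0.0]
wrist_force: [0.4, -0.2, -5.3]
width: 0.505
gripper_force: 83.9
```

Request:
servo_tool:
  moves:
    - [0,0,0.001,0,0,0,0.3]
    - [0,0,0.0015,0,0,0,0.3]
    - [0,0,0.0015,0,0,0,0.65]
    - [0,0,0.0015,0,0,0,0.7]
    - [0,0,0.0015,0,0,0,0.7]

```text
t: 15.25
position: [0.4937, 0.1616, 0.045]
tcp_rot: [2.22, 2.223, 0.001]
wrist_force: [0.0, -0.5, -0.1]
width: 0.698
gripper_force: 0.0
```

Request:
servo_tool:
  moves:
    - [0,0,-0.03,0,0,0,0.75]
    - [0,0,-0.09,0,0,0,0.75]
    - [-0.06,0,-0.13,0,0,0,0.9]
    - [-0.13,0,-0.13,0,0,0,0.9]
    - [-0.2,0,-0.13,0,0,0,0.9]

```text
t: 15.88
position: [0.4939, -0.0001, 0.1495]
tcp_rot: [2.219, 2.222, 0.002]
wrist_force: [0.7, 0.1, -0.9]
width: 0.901
gripper_force: 0.0
```

Request:
servo_tool:
  moves:
    - [-0.07,0,0,0,0,0,0.9]
    - [-0.14,0,0,0,0,0,0.9]
    - [-0.21,0,0,0,0,0,0.9]
    - [-0.28,0,0,0,0,0,0.9]
    - [-0.35,0,0,0,0,0,0.9]

```text
t: 16.5
position: [0.4938, -0.2805, 0.149]
tcp_rot: [2.22, 2.222, 0.0]
wrist_force: [1.0, -0.4, -0.7]
width: 0.898
gripper_force: 0.0
```

Run:
```python
from h import *
go(.484,-.3645,.15,90)
im,W=cloud("scene"); Z=W[...,2]
rep("jar",W,box(W,.4,.56,-.44,-.29)&(Z>.02)&(Z<.075))
rep("weight",W,box(W,.42,.56,.08,.25)&(Z>.05)&(Z<.08))
im,W=cloud("top"); Z=W[...,2]
rep("weight",W,box(W,.42,.56,.08,.25)&(Z>.053)&(Z<.08))
rep("board",W,box(W,.4,.6,.05,.26)&(Z>.03)&(Z<.08))
```

```text
t 16.5 pos [ 0.4938 -0.2805  0.149 ] w 0.898 row [-0.105, -0.0124, -0.0013, 0.0003, 0.0001, 0.0007]
jar 197 c [ 484.4 -357.7] size [48.5 48.5] ang 6.4 mean [ 479.2 -350.6   43.4] axis 31.3
weight 436 c [491.7 167.2] size [102.6  48.1] ang 89.3 mean [487.5 173.3  60.9] axis 87.9
weight 355 c [492.3 162. ] size [45.4 99. ] ang 1.0 mean [491.4 161.8  64.9] axis 89.7
board 981 c [493.9 160.6] size [130.7 100.3] ang 89.0 mean [491.3 159.   48.8] axis 89.6
```

Request:
servo_tool:
  moves:
    - [-0.06,-0.012,0,0,0,0,0.95]
    - [-0.102,-0.012,0,0,0,0,0.95]
    - [-0.102,-0.012,0,0,0,0,0.95]
    - [-0.102,-0.012,0,0,0,0,0.95]

```text
t: 17.1
position: [0.4847, -0.3589, 0.1487]
tcp_rot: [-2.219, -2.223, -0.001]
wrist_force: [0.8, 1.0, -0.5]
width: 0.954
gripper_force: 0.0
```

Request:
servo_tool:
  moves:
    - [0,0,0.06,0,0,0,0.95]
    - [0,0,0.12,0,0,0,0.95]
    - [0,0,0.16,0,0,0,0.95]
    - [0,0,0.166,0,0,0,0.95]
    - [0,0,0.166,0,0,0,0.95]
  grip_force: 50

```text
t: 17.73
position: [0.4854, -0.3593, 0.0169]
tcp_rot: [2.218, 2.224, 0.001]
wrist_force: [0.5, -0.7, 0.2]
width: 0.95
gripper_force: 0.0
```

Request:
servo_tool:
  moves:
    - [0,0,0,0,0,0,0.4]
    - [0,0,0,0,0,0,0.4]
    - [0,0,0,0,0,0,0.4]
    - [0,0,0,0,0,0,0.4]
    - [0,0,0,0,0,0,0.4]

```text
t: 18.35
position: [0.4851, -0.3606, 0.0176]
tcp_rot: [2.219, 2.221, 0.0]
wrist_force: [-1.3, 0.6, 7.5]
width: 0.548
gripper_force: 50.7
```

Request:
servo_tool:
  moves:
    - [0,0,-0.06,0,0,0,0.4]
    - [0,0,-0.13,0,0,0,0.4]
    - [0,0,-0.19,0,0,0,0.4]
    - [0,0,-0.19,0,0,0,0.4]
    - [0.03,0,-0.19,0,0,0,0.4]

```text
t: 18.98
position: [0.4834, -0.338, 0.1678]
tcp_rot: [2.224, 2.218, -0.002]
wrist_force: [-0.7, 1.0, -2.3]
width: 0.547
gripper_force: 52.0
```

Request:
servo_tool:
  moves:
    - [0.07,0.006,0,0,0,0,0.4]
    - [0.14,0.006,0,0,0,0,0.4]
    - [0.21,0.006,0,0,0,0,0.4]
    - [0.28,0.006,0,0,0,0,0.4]
    - [0.35,0.006,0,0,0,0,0.4]

```text
t: 19.6
position: [0.4881, -0.0547, 0.1673]
tcp_rot: [-2.22, -2.222, 0.001]
wrist_force: [1.2, 0.4, -0.6]
width: 0.549
gripper_force: 52.0
```

Run:
```python
from h import *
go(.49,.024,.06,90)
```

```text
t 19.6 pos [ 0.4881 -0.0547  0.1673] w 0.549 row [0.0983, 0.0026, 0.1342, -0.0006, 0.0, 0.0005]
```

Request:
servo_tool:
  moves:
    - [0.07,0.002,0,0,0,0,0.4]
    - [0.098,0.002,0.04,0,0,0,0.4]
    - [0.098,0.002,0.1,0,0,0,0.4]
    - [0.098,0.002,0.134,0,0,0,0.4]
    - [0.098,0.002,0.134,0,0,0,0.4]

```text
t: 20.23
position: [0.4884, 0.0221, 0.0588]
tcp_rot: [-2.217, -2.221, 0.006]
wrist_force: [-0.5, 0.2, -1.4]
width: 0.546
gripper_force: 52.0
```

Run:
```python
from h import *
go(.49,.024,.0345,90)
```

```text
t 20.225 pos [0.4884 0.0221 0.0588] w 0.546 row [0.0023, 0.0022, 0.0303, -0.0033, 0.0001, 0.0012]
```

Request:
servo_tool:
  moves:
    - [0.002,0.002,0.018,0,0,0,0.4]
    - [0.002,0.002,0.028,0,0,0,0.4]
    - [0.002,0.002,0.03,0,0,0,0.4]
    - [0.002,0.002,0.031,0,0,0,0.4]

```text
t: 20.72
position: [0.4922, 0.0238, 0.0362]
tcp_rot: [2.22, 2.222, 0.001]
wrist_force: [0.1, -0.2, -0.4]
width: 0.547
gripper_force: 52.0
```

Request:
servo_tool:
  moves:
    - [0,0,0.002,0,0,0,0.4]
    - [0,0,0.002,0,0,0,0.4]
    - [0,0,0.002,0,0,0,0.4]

```text
t: 21.1
position: [0.4921, 0.0239, 0.0345]
tcp_rot: [2.22, 2.223, 0.0]
wrist_force: [0.1, -0.3, -1.5]
width: 0.545
gripper_force: 52.0
```

Request:
servo_tool:
  moves:
    - [0,0,0.001,0,0,0,0.4]
    - [0,0,0.0015,0,0,0,0.4]
    - [0,0,0.0015,0,0,0,0.7]
    - [0,0,0.0015,0,0,0,0.85]
    - [0,0,0.0015,0,0,0,0.85]

```text
t: 21.72
position: [0.492, 0.0239, 0.0331]
tcp_rot: [-2.22, -2.223, -0.0]
wrist_force: [-0.5, 1.0, 0.1]
width: 0.852
gripper_force: 0.0
```

Request:
servo_tool:
  moves:
    - [0,0,-0.03,0,0,0,0.9]
    - [0,0,-0.09,0,0,0,0.9]
    - [0,0,-0.16,0,0,0,0.9]
    - [-0.07,0,-0.18,0,0,0,0.9]
    - [-0.14,0,-0.18,0,0,0,0.9]

```text
t: 22.35
position: [0.4932, -0.0891, 0.1791]
tcp_rot: [2.216, 2.222, 0.003]
wrist_force: [0.5, -1.1, -0.5]
width: 0.903
gripper_force: 0.0
```

Request:
servo_tool:
  moves:
    - [-0.07,-0.02,0,0,0,0,0.9]
    - [-0.14,-0.04,0,0,0,0,0.9]
    - [-0.21,-0.06,0,0,0,0,0.9]
    - [-0.28,-0.08,0,0,0,0,0.9]
    - [-0.35,-0.1,0,0,0,0,0.9]

```text
t: 22.98
position: [0.4117, -0.37, 0.1772]
tcp_rot: [2.22, 2.223, 0.0]
wrist_force: [0.7, -0.1, -0.1]
width: 0.901
gripper_force: 0.0
```

Run:
```python
from h import *
im,W=cloud("top"); Z=W[...,2]
rep("jar",W,box(W,.4,.58,-.04,.09)&(Z>.06)&(Z<.1))
rep("loupe",W,box(W,.4,.58,-.2,-.04)&(Z>.06)&(Z<.1))
rep("weight",W,box(W,.42,.56,.08,.25)&(Z>.053)&(Z<.08))
rep("board",W,box(W,.4,.56,.05,.26)&(Z>.03)&(Z<.08))
rep("wad",W,box(W,.4,.56,-.22,-.04)&(Z>.03)&(Z<.1))
rep("brush",W,box(W,.56,.63,.03,.29)&(Z>.021)&(Z<.06))
g=cv2.cvtColor(im,cv2.COLOR_RGB2HSV); gm=(g[...,0]>60)&(g[...,0]<95)&(g[...,1]>90)
m=cv2.morphologyEx((gm&box(W,.3,.7,-.3,.35)).astype(np.uint8),cv2.MORPH_CLOSE,np.ones((9,9)))>0; rep("mat",W,m)
cv2.imwrite("pics/t5.png",cv2.resize(im[100:280,110:376,::-1],None,fx=3,fy=3,interpolation=cv2.INTER_CUBIC))
```

```text
jar 149 c [490.5  20.4] size [46.3 43.3] ang 85.6 mean [490.   19.9  75.2] axis 98.5
loupe 120 c [ 481.1 -116.9] size [39.1 40. ] ang 81.8 mean [ 481.5 -117.3   75.9] axis 144.7
weight 356 c [492.1 162.1] size [99.6 45. ] ang 90.0 mean [491.4 162.4  64.8] axis 90.3
board 979 c [493.7 160.5] size [130.7 100.5] ang 88.9 mean [491.5 158.8  48.8] axis 90.0
wad 794 c [ 482.6 -116.8] size [ 86.2 125.7] ang 0.2 mean [ 481.3 -116.2   46.9] axis 88.9
brush 288 c [588.6 153.1] size [ 38.4 192.7] ang 2.9 mean [582.3 167.8  26.8] axis 89.7
mat 7837 c [489.3  23.3] size [490.4 293.7] ang 87.6 mean [480.4  23.3  16. ] axis 85.4
```

View pics/t5.png

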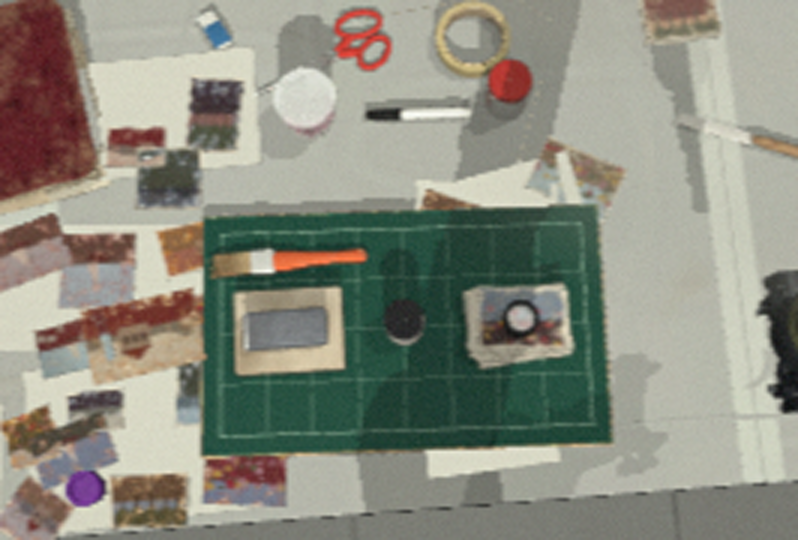

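The picture shows everything in place: brush centred behind the board (crop (290,260)), weight on the board (288,328), jar at the mat centre (404,320) and loupe on the wad (520,318). The bystanders are unmoved.

```bash
python3 -c "
from plant import *
print(finish_job())"
```

```text
the job is handed in; nothing more can be done
None
```

I handed the job in at about 23 s of the 96 s allowed. The last camera check showed the brush, loupe, weight and jar in place within tolerance and the bystanders unmoved, but no verdict came back from `finish_job()`.

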